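# Hold the sprung dust-extraction gate half open

## Task

Free the dust-extraction gate on the carving bench by turning its lock knob until the wing lies in line with the shutter's slide (either way round). Then slide the sprung shutter open to half its travel, so that its pointer stands at the middle mark, and hold it there, still, for the air-flow reading: finish while still holding it against the spring, with the knob left in line. Leave the carving, the cup and the stone blank where they are.

Things in the scene. Friction and masses are not known exactly. Their poses are not given: they have to be found in the camera images.
- gate: Fixed grey duct box 120 (x) x 285 (y) mm, deck 50 mm above the bench, aluminium guide rails to 65 mm along both long edges. Origin on the bench under the box (it spans y -120 to +165 mm); the shutter opens along the gate's own +y. Square duct opening under the shutter at y = -60 mm; a round duct stub sticks out of the +x side there, to x = 110 mm.
- shutter (a joint): Shutter opening in m: 0 closed, 0.04 half, 0.08 fully open. Steel plate 96 x 90 x 5 mm sliding on the deck along gate +y, with two fork prongs (18 wide, 10 high, 24 mm apart) towards +y. A spring pulls it shut: about 4 N at 0, 12 N at half, 20 N at full; let go, it shuts. While the knob's cross bar lies across the prong tips it moves only about 5 mm.
- shutter_grip (a point): Grip point of the shutter's upright black tab: 44 mm wide across the slide (gate x), 12 mm thick along the slide (gate y), top 98 mm above the bench, foot at 58 mm. The point is on the tab's centre line, 80.5 mm above the bench; it moves with the shutter. Axes as the gate's.
- knob (a joint): Lock knob angle in rad about the vertical, positive anticlockwise from above. 0: wing and cross bar along gate x, across the slide (locked). About +1.57 or -1.57: in line with the slide (free: the cross bar, 40 x 10 mm, passes between the prongs). Starts within 0.2 of 0, stops at +1.65 and -1.65, stays where left.
- knob_grip (a point): Grip point of the knob's black wing: 50 mm long, 12 mm thick, from 80 to 106 mm above the bench; the point is on the knob's axis, 94 mm above the bench, at gate x = 0, y = +80 mm. Its x axis runs along the wing.
- carving: Loose cream flower-shaped stone carving, 62 mm across, 44 mm high; origin at the centre of its underside.
- cup: Loose blue plastic cup, 68 mm across, 85 mm high; origin at the centre of its underside.
- blank: Loose small brown stone blank, about 38 x 26 x 18 mm; origin at the centre of its underside.
- half_mark (a point): The middle, longer one of three dark ticks on top of the gate's +x rail, 40 mm apart along the slide: closed, half, fully open. Fixed at gate x = 53.5, y = +10 mm, 65 mm above the bench. The shutter's pointer, a small dark finger over that rail, stands beside it at half travel.

How it is judged:
By the outcome, as a careful person would: the job done as asked, in the order asked, and still so for the second after the job is handed in, while the arm keeps its last pose, push and grip.
It also fails if it takes over 43 s, if anything falls off the work surface, if the arm or the gripper's body presses on something with over 40 N, if the wrist force passes 120 N, or if a joint passes its speed limit or range.

## Robot

A 7-joint arm with a two-finger parallel gripper is mounted at the origin on the work surface. World frame = base frame: x ahead of the robot, y to its left, z up, the work surface at z = 0. Lengths are in m, angles in rad, forces in N, time in s.
With the tool pointing down it reaches from about 0.425 to 0.95 m from the base axis. Payload 4.7 kg.
Tool frame: the origin (TCP) lies on the centre line of the jaws, within the pads' length; the fingertips stand robot.nose_length ahead of it and the grasp point (between the pads) lies 8 mm behind it (robot.nose_length is the distance from the TCP to the fingertips, in m); z points along the fingers, y is the line along which they close (so a half turn about z gives the same grasp; the last joint's range is limited). The gripper opens to 85 mm and grips with 20 to 120 N. Pads are 22 mm wide; open, the fingers measure 114 mm over their backs; the gripper's body (76 mm by 85 mm) begins 54 mm behind the grasp point. The pads swing forward as they close: fully open they stand 13 mm farther back than shut.
Start: joints at [-1.296, 0.469, -0.049, 1.532, 0.024, 1.141, -0.082], TCP at [0.202, 0.644, 0.242] pointing down, gripper open.
Joint ranges: [-2.59, 2.59], [-0.33, 1.99], [-1.39, 1.29], [0.1, 2.45], [-1.04, 4.18], [0.21, 1.99], [-2.66, 2.66]. Speed limits (rad/s): [2.57, 2.57, 3.14, 3.14, 3.14, 3.14, 3.14].

## Interface

Orientations are given as [roll, pitch, yaw] about the fixed x, y, z axes, in that order (R = Rz(yaw) Ry(pitch) Rx(roll)).
In Python, from plant import robot gives the robot as it stands. Calls block until the motion is done:
- robot.goto(position, orientation): joint-space move of the TCP to a pose.
- robot.move_straight(position, vel=0.15, attitude=None, contact_N=None): straight line of the TCP; attitude=None keeps the orientation; vel is the mean speed in m/s. With contact_N (N) it stops when the force on the tool has changed by that much, and returns True; else False.
- robot.move_joints(angles): joint-space move.
- robot.grip(opening, strength=None): opening from 0.0 (shut) to 1.0 (fully open); strength is the grip in N (None keeps the last); returns when the fingers have stopped.
- robot.sleep(seconds).
- robot.inverse_kinematics(position, orientation): joint angles nearest the present ones, or None.
- robot.sense(): the state.
- robot.grab_frame(name): name is "scene" or "top" or "wrist"; returns a dict with "image" (480x640x3 uint8, red, green, blue), "range_z" (480x640 float32, m along the optical axis (not along the pixel's ray), 0 where there is no reading), "fx", "fy", "cx", "cy" (pixels), "dist_coeffs" ([k1, k2, p1, p2, k3] as OpenCV has them; the pictures are not rectified), "R" (3x3) and "t" (3): a world point X has camera coordinates R X + t. Camera axes: x right, y down, z forward; pixel columns grow to the right and rows downward; lengths in m; the calibration is good to about 2 mm. A picture is of the moment at which its call begins.
A pose or a line that the arm cannot do raises robot.IKError and nothing moves.
- robot.close_job(): hands the job in; it is judged then, once.
The state is a dict: "t": time; "joint_pos": joint angles; "joint_velocities": joint speeds; "effort": joint torques, N m; "tcp_pos": TCP position; "tcp_rot": TCP orientation; "wrist_force": force on the tool from outside, world axes, zero at the start; "torque": the same for the moment, N m; "opening": opening from 0.0 (shut) to 1.0 (fully open); "gripper_force": force on a finger pad.
Only numpy, scipy, OpenCV 4.12 (cv2) and the standard library are available. Lean on these libraries where they do the work, as an engineer would, in place of code of your own. Each camera call takes 0.05 s, during which the arm holds its last target. There are 200 camera calls.

## Working session

There is one attempt and no reset: what is moved stays moved. The work goes in short steps, each a Python script; the robot and the scene stay as the last script left them, time stands still between calls to the robot, and variables do not carry over. Pictures are saved under pics/ and viewed, at most 10 in all, crops included, and the job is handed in when it is done.

```bash
mkdir -p pics; ls; cat > h.py <<'E'
import numpy as np, cv2, pickle
from plant import robot
def snap(cam,name):
    f=robot.grab_frame(cam); cv2.imwrite(f'pics/{name}.png',f['image'][:,:,::-1]); pickle.dump(f,open(f'pics/{name}.pkl','wb')); return f
def load(name): return pickle.load(open(f'pics/{name}.pkl','rb'))
def K(f): return np.array([[f['fx'],0,f['cx']],[0,f['fy'],f['cy']],[0,0,1]],float)
def ray(f,uv):
    p=cv2.undistortPoints(np.array([[uv]],float),K(f),np.array(f['dist_coeffs'],float))[0,0]
    R=np.array(f['R']);t=np.array(f['t'])
    return -R.T@t, R.T@np.array([p[0],p[1],1.])
def onz(f,uv,z):
    o,d=ray(f,uv); return o+d*(z-o[2])/d[2]
def depth(f,uv):
    o,d=ray(f,uv); u,v=map(int,np.round(uv)); w=f['range_z'][v-1:v+2,u-1:u+2]; w=w[w>0]
    return o+d*np.median(w) if len(w) else None
def tri(a,b):
    A=np.zeros((3,3));y=np.zeros(3)
    for f,uv in (a,b):
        o,d=ray(f,uv); d=d/np.linalg.norm(d);P=np.eye(3)-np.outer(d,d);A+=P;y+=P@o
    return np.linalg.solve(A,y)
E
python3 - <<'E'
from h import *
a=snap('scene','s0');b=snap('top','t0')
for f in(a,b): print(-np.array(f['R']).T@f['t'], f['fx'])
print(robot.nose_length, robot.sense())
E
```

```text
pics
[0.9534595  0.22033433 0.62890078] 486.82044316472906
[0.43523747 0.08973906 0.74529232] 542.659445027318
0.011 {'t': 0.1, 'joint_pos': array([-1.29587585,  0.46939019, -0.04858432,  1.53357359,  0.0241059 ,
        1.14099225, -0.08226347]), 'joint_velocities': array([-0.00206086, -0.00019119, -0.00068137, -0.00350831, -0.00073871,
        0.0013504 ,  0.00063401]), 'effort': array([ 8.40905227e-05, -5.11513138e+01, -4.71304706e-02, -2.38390589e+01,
        1.07911852e-02,  4.42999954e-03, -1.83601529e-06]), 'tcp_pos': array([0.2017815 , 0.64360769, 0.24134686]), 'tcp_rot': array([-3.13981646e+00,  7.14702777e-05,  2.83783075e+00]), 'wrist_force': array([ 0.17531697, -0.14936742, -0.7969504 ]), 'torque': array([-0.00572393, -0.00609742, -0.05381754]), 'gripper_force': 0.0, 'opening': 0.9983807658634666}
```

View pics/s0.png

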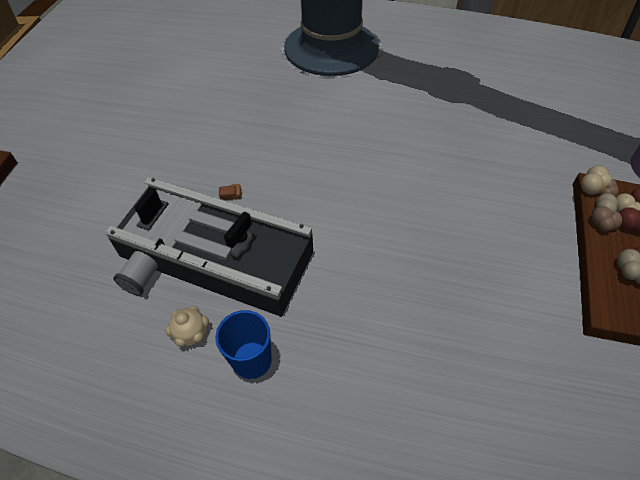

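View pics/t0.png

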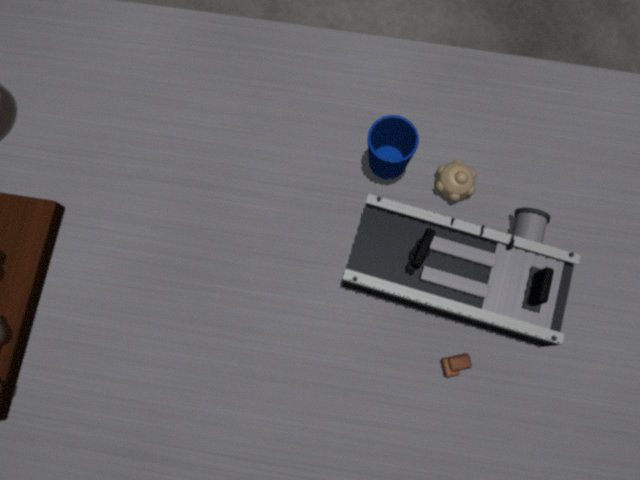

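The scene view shows the gate around (210,240), the knob at (238,230) and the tab at (149,207). The top view shows the knob at (423,250), the tab at (541,286) and the rails from x=345 to 578. I'll enlarge both.

```bash
python3 - <<'E'
from h import *
a=load('s0');b=load('t0')
c=a['image'][170:320,100:320,::-1]; d=b['image'][185:350,335:590,::-1]
g=lambda x:cv2.convertScaleAbs(cv2.resize(x,None,fx=3,fy=3,interpolation=cv2.INTER_CUBIC),alpha=1.6,beta=15)
cv2.imwrite('pics/s0c.png',g(c));cv2.imwrite('pics/t0c.png',g(d))
E
```

```text
(no output)
```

View pics/s0c.png

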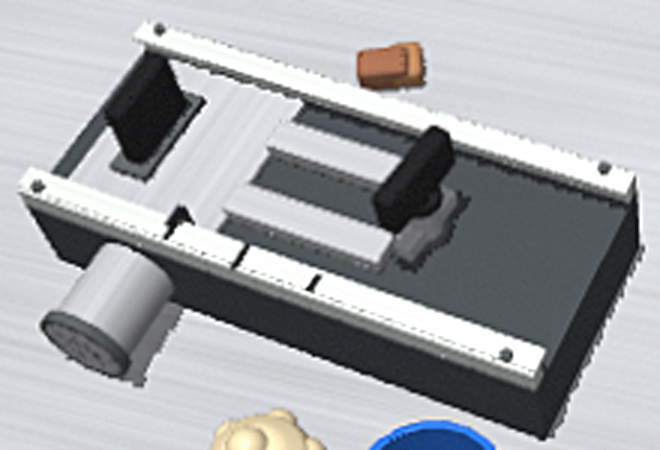

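View pics/t0c.png

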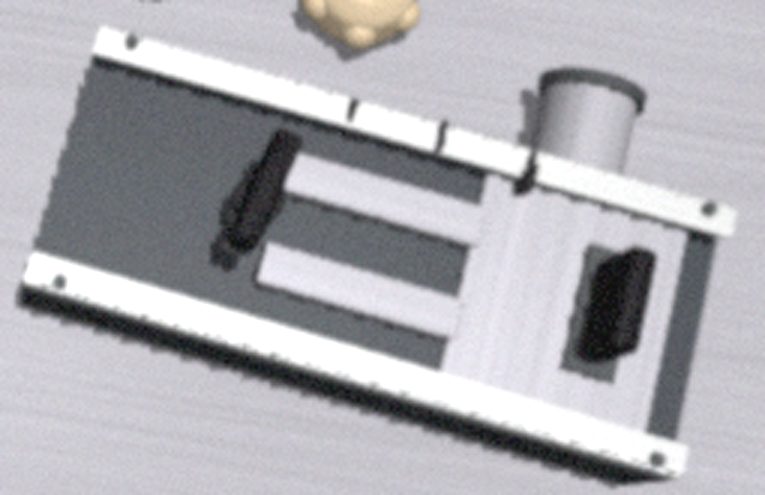

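The crops show all four rail screws, the half tick (scene crop 240,256; top crop 442,137), the wing and the tab. The knob is still across the slide. Next I'll triangulate these points.

```bash
cat > m.py <<'E'
from h import *
a=load('s0');b=load('t0')
S=lambda x,y:((x+.5)/3-.5+100,(y+.5)/3-.5+170)
T=lambda x,y:((x+.5)/3-.5+335,(y+.5)/3-.5+185)
pts=dict(sA=((38,186),(709,208)),sB=((505,355),(132,41)),sC=((160,30),(657,458)),sD=((603,167),(60,282)),
 half=((240,256),(442,137)),full=((314,282),(351,109)),w1=((440,133),(291,137)),w2=((386,193),(245,240)),t1=((154,56),(618,352)),t2=((117,108),(646,254)))
P={}
for k,(s,t) in pts.items():
    P[k]=tri((a,S(*s)),(b,T(*t))); print(k,P[k].round(4), onz(b,T(*t),P[k][2]*0+(.065 if k[0] in'shf' else .106 if k[0]=='w' else .098)).round(4), onz(a,S(*s),(.065 if k[0] in'shf' else .106 if k[0]=='w' else .098)).round(4))
ey=(P['sB']-P['sA'])+(P['sD']-P['sC']); yaw=np.arctan2(-ey[0],ey[1])
print('yaw',yaw,'angles',[np.arctan2(-(P[q]-P[p])[0],(P[q]-P[p])[1]) for p,q in(('sA','sB'),('sC','sD'))],np.linalg.norm(P['sB']-P['sA']),np.linalg.norm(P['sC']-P['sA']))
R=np.array([[np.cos(yaw),-np.sin(yaw)],[np.sin(yaw),np.cos(yaw)]])
m=np.mean([P[k][:2] for k in('sA','sB','sC','sD')],0); o=m-R@[0,.0225]
print('origin screws',o,'from half',P['half'][:2]-R@[.0535,.01],'from full',P['full'][:2]-R@[.0535,.05])
for k in P: print(k,(R.T@(P[k][:2]-o)).round(4))
for n,l in(('knob',(0,.08)),('tab',(0,-.1))): print(n,o+R@l)
E
python3 m.py
```

```text
sA [ 0.6251 -0.1885  0.0637] [ 0.6247 -0.1881  0.065 ] [ 0.6258 -0.1875  0.065 ]
sB [0.6604 0.0672 0.0634] [0.6598 0.0674 0.065 ] [0.6613 0.0675 0.065 ]
sC [ 0.5152 -0.1733  0.0633] [ 0.5151 -0.1729  0.065 ] [ 0.5165 -0.1718  0.065 ]
sD [0.5497 0.0824 0.0638] [0.5495 0.0827 0.065 ] [0.5506 0.0824 0.065 ]
half [ 0.6387 -0.0717  0.0624] [ 0.638  -0.0711  0.065 ] [ 0.6402 -0.0704  0.065 ]
full [ 0.6447 -0.031   0.0637] [ 0.6442 -0.0307  0.065 ] [ 0.6454 -0.0305  0.065 ]
w1 [0.6032 0.0155 0.1393] [ 6.161e-01 -6.000e-04  1.060e-01] [0.5782 0.0144 0.106 ]
w2 [ 0.5848 -0.0044  0.0614] [0.5709 0.0126 0.106 ] [0.6161 0.0019 0.106 ]
t1 [ 0.553  -0.1468  0.0904] [ 0.5508 -0.1417  0.098 ] [ 0.5587 -0.1442  0.098 ]
t2 [ 0.5923 -0.1497  0.0964] [ 0.5924 -0.1502  0.098 ] [ 0.5934 -0.1474  0.098 ]
yaw -0.1358181866076245 angles [np.float64(-0.1374229851241983), np.float64(-0.1342126828199562)] 0.258145463430208 0.11090474578441457
origin screws [ 0.58455036 -0.07533966] from half [ 0.58437464 -0.07435941] from full [ 0.5848808  -0.07330543]
sA [ 0.0555 -0.1066]
sB [0.0559 0.1515]
sC [-0.0555 -0.1064]
sD [-0.0559  0.1516]
half [0.0532 0.0109]
full [0.0536 0.0521]
w1 [0.0062 0.0925]
w2 [-0.0094  0.0703]
t1 [-0.0216 -0.075 ]
t2 [ 0.0178 -0.0726]
knob [0.59538244 0.00392361]
tab [ 0.57101026 -0.17441875]
```

The wing-end pairing was swapped between views. Matched correctly, the ends are about (0.575,0.0135) and (0.616,0.001), so the wing is at a world angle of about -0.30 and the knob at about -0.16. Next I'll check the IK and hover for a wrist look.

```bash
python3 - <<'E'
from h import *
pi=np.pi; k=[.5955,.0050]
for p0 in(-.30,-.30+pi):
  for p in (p0,p0-1.43,p0+1.73):
    q=robot.inverse_kinematics([*k,.088],[pi,0,p]); print(round(p,2), None if q is None else np.round(q,2))
for p in(-.136,-.136+pi):
    q=robot.inverse_kinematics([.575,-.147,.073],[pi,0,p]); print('tab',None if q is None else np.round(q,2))
robot.goto([*k,.22],[pi,0,-.30+pi]); f=snap('wrist','w0'); s=robot.sense();print(s['t'],s['joint_pos'].round(2),s['tcp_pos'])
g=cv2.convertScaleAbs(f['image'][:,:,::-1],alpha=1.5,beta=15)
cv2.imwrite('pics/w0b.png',g)
E
```

```text
-0.3 [-0.61  0.62  0.75  1.9  -0.56  0.84 -1.44]
-1.73 [ 0.7   0.86 -1.18  1.82  0.9   1.12  2.16]
1.43 [-0.46  0.56  0.51  1.89 -0.37  0.79  0.12]
2.84 [-0.3   0.53  0.3   1.88 -0.21  0.77  1.38]
1.41 [-0.46  0.56  0.52  1.89 -0.38  0.79  0.1 ]
4.57 [ 0.7   0.86 -1.18  1.82  0.9   1.12  2.18]
tab [-0.43  0.7   0.88  1.92 -0.71  0.87 -0.89]
tab [-0.13  0.56  0.42  1.9  -0.33  0.75  1.91]
2.8 [-0.42  0.38  0.44  1.78 -0.18  1.03  1.36] [0.5955752  0.00619107 0.21992298]
```

View pics/w0b.png

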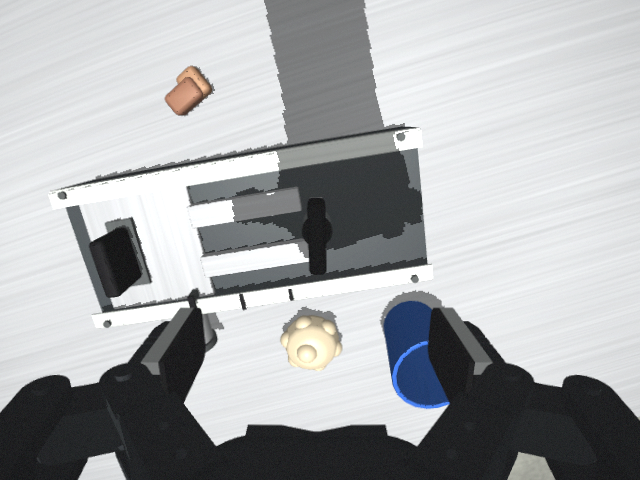

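The wrist view shows the wing nearly vertical in the image, from (316,198) to (317,274), lined up with the jaw. The ticks are at (241,301) for half and (291,295) for full.

```bash
python3 - <<'E'
from h import *
pi=np.pi; f=load('w0')
for n,uv,z in(('w1',(316,199),.106),('w2',(317,273),.106),('half',(241,301),.065),('full',(291,295),.065),('tabtop1',(91,254),.098),('tabtop2',(106,295),.098),('sB',(415,279),.065),('sA',(107,324),.065),('sC',(62,195),.065),('sD',(401,136),.065)): print(n,onz(f,uv,z).round(4),depth(f,uv))
print(depth(f,(317,215)),depth(f,(317,255)))
E
```

```text
w1 [0.5696 0.0139 0.106 ] [0.5724415  0.01298065 0.09032349]
w2 [ 6.186e-01 -5.000e-04  1.060e-01] [ 6.18525369e-01 -4.93725631e-04  1.06238363e-01]
half [ 0.6396 -0.0717  0.065 ] [ 0.63899725 -0.07124991  0.06640751]
full [ 0.6464 -0.031   0.065 ] [ 0.6458551  -0.03070472  0.06629469]
tabtop1 [ 0.5613 -0.1502  0.098 ] [ 0.5614709  -0.15096556  0.0968445 ]
tabtop2 [ 0.5932 -0.154   0.098 ] [ 0.59368221 -0.15513127  0.09636958]
sB [0.6625 0.0685 0.065 ] [0.6610836  0.06804683 0.06794143]
sA [ 0.6268 -0.1891  0.065 ] [ 0.62568675 -0.18667811  0.06814904]
sC [ 0.5159 -0.1737  0.065 ] [ 0.51601139 -0.17149497  0.06812687]
sD [0.551  0.0837 0.065 ] [0.55065864 0.08307514 0.06830957]
[0.57964312 0.01143441 0.10696656] [0.60600745 0.00334595 0.10658542]
```

```bash
python3 - <<'E'
from h import *
pi=np.pi
def st(m):
    s=robot.sense(); print(m,round(s['t'],2),s['tcp_pos'].round(4),s['tcp_rot'].round(3),'F',s['wrist_force'].round(1),'T',s['torque'].round(2),'o',round(s['opening'],3),round(s['gripper_force'],1),s['joint_pos'][6].round(3))
robot.grip(0.55)
robot.move_straight([.595,.0058,.12],attitude=[pi,0,-.286+pi])
c=robot.move_straight([.595,.0058,.087],vel=.08,contact_N=8); st(f'down {c}')
robot.grip(0.0,40); st('grip')
q=robot.sense()['joint_pos'].copy(); q0=q[6]
for d in(-.3,-.8,-1.2,-1.42):
    q[6]=q0+d; robot.move_joints(q); st(d)
snap('top','t1')
E
```

```text
down False 4.64 [0.5948 0.0057 0.0865] [-3.141e+00 -1.000e-03  2.856e+00] F [-1.6 -0.8  1.1] T [-0.06  0.   -0.01] o 0.552 0.0 1.451
grip 5.06 [0.5956 0.0066 0.0876] [3.140e+00 1.000e-03 2.856e+00] F [-0.1  2.5  3.6] T [ 0.52 -0.02  0.04] o 0.149 39.0 1.451
-0.3 5.45 [0.5959 0.007  0.0877] [3.140e+00 1.000e-03 2.561e+00] F [1.6 0.9 0.8] T [ 0.39 -0.17  0.56] o 0.15 46.4 1.154
-0.8 6.0 [0.5966 0.0087 0.0879] [3.139e+00 1.000e-03 2.071e+00] F [4.  6.1 1.9] T [ 0.78 -0.46  4.2 ] o 0.155 161.0 0.659
-1.2 6.47 [0.5962 0.009  0.0878] [ 3.138 -0.007  1.649] F [ 2.3  8.8 -0.1] T [ 1.68 -0.6  -0.03] o 0.149 39.0 0.248
-1.42 6.79 [0.5968 0.009  0.0878] [ 3.138 -0.007  1.429] F [ 3.2  6.7 -1.5] T [ 1.7  -0.88 -0.05] o 0.153 39.0 0.028
```

```bash
python3 - <<'E'
from h import *
f=load('t1');f2=snap('wrist','w1')
g=lambda d:cv2.convertScaleAbs(cv2.resize(d,(600,400),interpolation=cv2.INTER_CUBIC),alpha=1.6,beta=15)
s=snap('scene','s1')
cv2.imwrite('pics/c1.png',np.vstack([cv2.resize(g(s['image'][170:320,100:320,::-1]),(400,280)),cv2.resize(g(f2['image'][:,:,::-1]),(400,300))]))
E
```

```text
(no output)
```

View pics/c1.png

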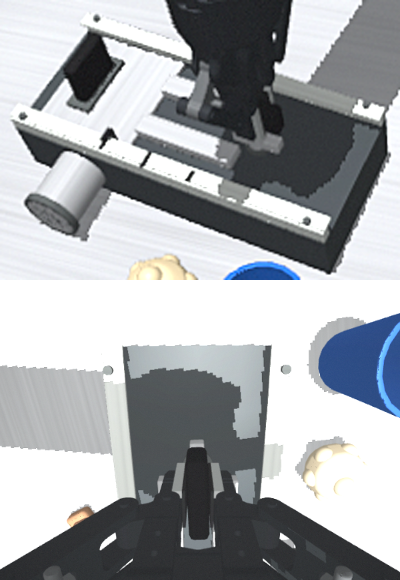

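The wing sits flat between the jaws, in line with the slide (wing yaw -1.712, so knob about -1.576). I'll release it, lift, and look again from above the tab.

```bash
python3 - <<'E'
from h import *
pi=np.pi
robot.grip(0.5)
p=robot.sense()['tcp_pos']; robot.move_straight([p[0],p[1],.16])
robot.goto([.5751,-.1465,.19],[pi,0,-.136+pi]); f=snap('wrist','w2'); s=robot.sense();print(s['t'],s['tcp_pos'],s['wrist_force'])
g=cv2.convertScaleAbs(f['image'][:,:,::-1],alpha=1.5,beta=15)
cv2.imwrite('pics/w2b.png',g)
E
```

```text
9.4917 [ 0.57506048 -0.14580707  0.1894936 ] [ 0.53768813 -0.19062221  0.46931035]
```

View pics/w2b.png

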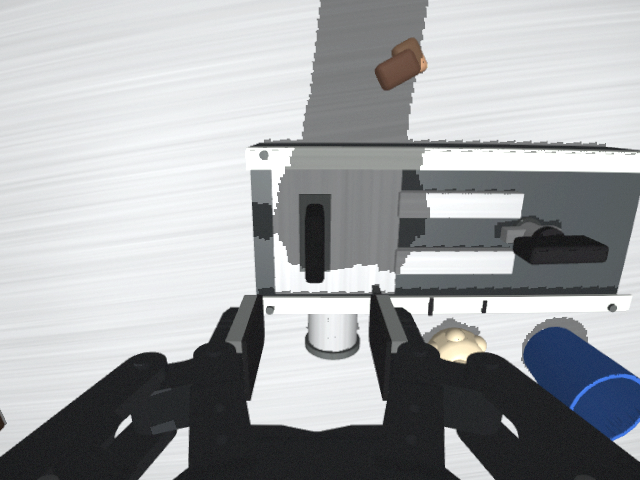

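The knob is in line, with the wing at (514–607, 245) parallel to the rails. The tab top is centred near (315,243), and the ticks are at (376,290), (431,307) and (485,307). I'll grasp the tab and pull.

```bash
python3 - <<'E'
from h import *
pi=np.pi; f=load('w2')
ex=np.array([.9908,-.1356,0]);ey=np.array([.1356,.9908,0])
c=onz(f,(315,243.5),.098); print('tab',c)
h=onz(f,(431,307),.065);fu=onz(f,(485,307),.065);print('half',h,'full',fu,'tab rel half along',(c-h)@ey,'across',(c-h)@ex)
def st(m):
    s=robot.sense(); print(m,round(s['t'],2),s['tcp_pos'].round(4),s['tcp_rot'].round(3),'F',s['wrist_force'].round(1),'T',s['torque'].round(2),'o',round(s['opening'],3),round(s['gripper_force'],1))
# expected: grip y=-.073..-.075, x=0 in the gate frame
p=np.array([c[0],c[1],0])-ex*((c-h)@ex+.0535)
print('p',p)
robot.move_straight([p[0],p[1],.11])
k=robot.move_straight([p[0],p[1],.074],vel=.07,contact_N=8); st(f'down {k}')
robot.grip(0.0,80); st('grip')
a=robot.sense()['tcp_pos']
robot.move_straight(a+ey*.01,vel=.04); st('10mm')
E
```

```text
tab [ 0.57055804 -0.14644147  0.098     ]
half [ 0.64091968 -0.07000066  0.065     ] full [ 0.64678778 -0.02982648  0.065     ] tab rel half along -0.08527859647309939 across -0.05934893106132367
p [ 0.57635316 -0.14723459  0.        ]
down False 10.84 [ 0.5764 -0.1473  0.0738] [-3.142 -0.     3.006] F [-0.4 -0.   0.3] T [ 0.05  0.01 -0.01] o 0.499 0.0
grip 11.22 [ 0.5767 -0.1474  0.0746] [-3.142e+00  1.000e-03  3.005e+00] F [-0.3  0.4  3.2] T [ 0.04  0.1  -0.03] o 0.124 77.9
10mm 11.62 [ 0.5778 -0.1392  0.0746] [-3.139  0.     3.005] F [-0.6 -4.8  0.4] T [-0.92  0.1   0.06] o 0.127 78.1
```

```bash
python3 - <<'E'
from h import *
ey=np.array([.1356,.9908,0]); a=np.array([.5767,-.1474,.0746])
def st(m):
    s=robot.sense(); print(m,round(s['t'],2),((s['tcp_pos']-a)@ey).round(4),s['tcp_pos'].round(4),'F',s['wrist_force'].round(1),'T',s['torque'].round(2),'o',round(s['opening'],3),round(s['gripper_force'],1))
cmd=.040
robot.move_straight(a+ey*cmd,vel=.04); robot.sleep(.3); st('1')
for i in range(2):
    e=.040-(robot.sense()['tcp_pos']-a)@ey; cmd+=e
    if abs(e)<.0005: break
    robot.move_straight(a+ey*cmd,vel=.02); robot.sleep(.3); st(cmd)
w=snap('wrist','w3');s=snap('scene','s3');t=snap('top','t3')
g=lambda d,W,H:cv2.convertScaleAbs(cv2.resize(d,(W,H),interpolation=cv2.INTER_CUBIC),alpha=1.5,beta=15)
cv2.imwrite('pics/c3.png',np.vstack([g(w['image'][180:400,300:,::-1],510,330),np.hstack([g(s['image'][220:290,125:210,::-1],255,210),g(t['image'][200:270,420:505,::-1],255,210)])]))
E
```

```text
1 12.82 0.035 [ 0.5814 -0.1127  0.0746] F [ -1.4 -11.    1.3] T [-1.7   0.14  0.14] o 0.135 78.1
0.04501455427115756 13.53 0.0395 [ 0.5821 -0.1082  0.0747] F [ -0.6 -11.4  -0.1] T [-1.9   0.15  0.21] o 0.127 78.2
```

View pics/c3.png

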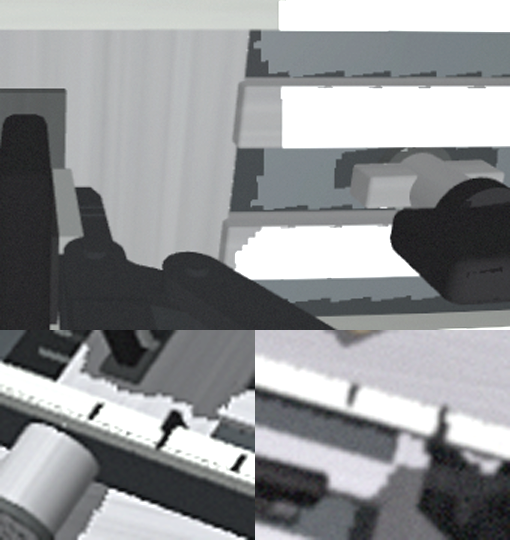

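The pointer stands beside the middle tick in the scene crop (172,420 against 165,443), and the knob is in line between the prongs. One enlarged closed-versus-now comparison will check for any residual offset.

```bash
python3 - <<'E'
from h import *
a=load('s0');s=load('s3')
K=lambda d:cv2.convertScaleAbs(cv2.resize(d,None,fx=12,fy=12,interpolation=cv2.INTER_CUBIC),alpha=1.4,beta=15)
cv2.imwrite('pics/c4.png',np.hstack([K(a['image'][232:256,147:177,::-1]),K(s['image'][240:264,170:200,::-1])]))
E
```

```text
(no output)
```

View pics/c4.png

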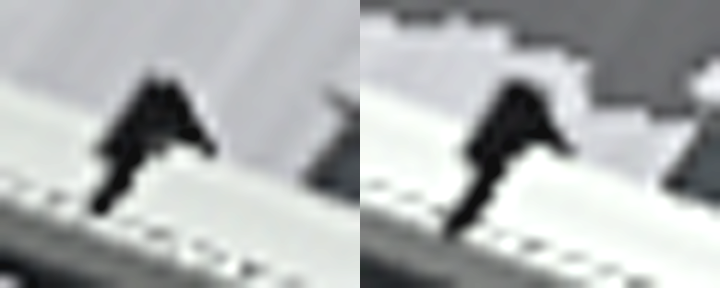

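The pointer meets the middle tick just as it met the closed tick at the start, so the shutter is at half travel. I'll confirm it is still and hand in.

```bash
python3 - <<'E'
from h import *
s=robot.sense();print(s['t'],s['tcp_pos'],abs(s['joint_velocities']).max(),s['gripper_force'],s['wrist_force'])
print(robot.close_job())
E
```

```text
13.675 [ 0.58204346 -0.10824591  0.07464202] 0.002171800059012184 78.1890320777893 [ -1.68231404 -11.71871617   0.54709873]
the job is handed in; nothing more can be done
None
```

The job is handed in at about 13.7 s: the knob is in line with the slide, and the arm is holding the shutter still at the middle mark, 39.5 mm open by the arm's own reading; no verdict came back.

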